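# Change the mould stack on a spin caster

### The job

Change the moulds on the little spin caster: first push its black lock cap fully down, then lift the used mould off the keyed spindle and lay it flat in the sheet-metal tray. Turn each new blue mould so that its flat meets the spindle's flat and drop it fully home, widest at the bottom and narrowest on top, then close the stack with the steel collar in the same way. Keep the lock down until the collar is on, then pull its cap fully up again, and leave the bottle, the ingots, the steel weight and the brush where they are.

Things in the scene. Friction and masses are not known exactly. Their poses are not given: they have to be found in the camera images.
- base: The caster's grey base plate, fixed, 170 x 260 mm (x from -85 to 85, y from -160 to 100 in its frame), 15 mm thick. Origin: underside, below the spindle axis. On it, round (0, -120) mm, stands the lock's housing, a dark block 44 x 44 mm whose top is 40 mm above the table. Its place and yaw differ from start to start.
- turntable: Aluminium turntable, 150 mm across, 20 mm thick, fixed on the base plate (it does not turn here), carrying the steel spindle. A dark line on it runs from the spindle's flat outward along its +x. Origin: centre of its underside, 15 mm above the table; z up. Any yaw.
- seat (a point): On the spindle axis, on the turntable's top face, 35 mm above the table; same axes as the turntable. The spindle is a D post rising 66 mm from here: round, 21 mm across, with one flat 2.5 mm from the axis on the +x side; its top 12 mm taper to 0.55 of that width.
- lock (a joint): The lock cap's slide, m: 0 is fully up (spindle free), 0.015 fully down (locked). A catch holds the cap wherever it is left; it takes about 5 N to move either way. Starts at or near the top.
- lock_top (a point): Centre of the top of the lock cap, a black plastic disc 32 mm across and 16 mm high on a thin stem; this point is 74 mm above the table when fully up and 59 mm when fully down, when 3 mm are left between the cap's underside and its housing.
- used: The used mould: blue octagonal block, 60 mm over its flats, 22 mm thick, standing at the start at the bottom of the spindle. Upright side faces, normals at multiples of 45 degrees from its x axis. Through it runs a D bore: round, 24.6 mm across, with one flat 4.3 mm from the axis on the part's +x side, marked by a dark groove on top. Origin: centre of the underside, z up. Lies groove up, any yaw.
- mould_wide: New blue octagonal mould, 66 mm over its flats, 14 mm thick, loose on the table; may be absent. Upright side faces, normals at multiples of 45 degrees from its x axis. Through it runs a D bore: round, 24.6 mm across, with one flat 4.3 mm from the axis on the part's +x side, marked by a dark groove on top. Origin: centre of the underside, z up. Lies groove up, any yaw.
- mould_mid: New blue octagonal mould, 56 mm over its flats, 14 mm thick; otherwise as mould_wide; may be absent.
- mould_small: New blue octagonal mould, 46 mm over its flats, 14 mm thick; otherwise as mould_wide; may be absent.
- collar: Steel octagonal collar, 38 mm over its flats, 18 mm high, loose on the table. Upright side faces, normals at multiples of 45 degrees from its x axis. Same D bore, groove and origin as the moulds.
- tray_in (a point): Centre of the inner floor (3 mm above the table) of the open sheet-metal tray, fixed: inside 124 mm along x and 144 mm along y of this frame, walls 3 mm thick, rim 14 mm above the table.
- talc: Bystander: white plastic bottle, 60 mm across, 110 mm tall, standing. Origin: centre of its underside.
- ingots: Bystander: stack of three grey triangular ingots, about 95 mm a side, 38 mm high. Origin: middle of the underside.
- weight: Bystander: bright steel block, 75 x 50 x 40 mm. Origin: centre of the underside.
- brush: Bystander: brush lying on the table. Origin: about its middle.
Mind the look-alikes: they are no part of the job. Leave any red or yellow look-alike of the mould_wide alone. Leave any pink look-alike of the used alone.

How it is judged:
By the outcome, as a careful person would: the job done as asked, in the order asked, and still so for the second after the job is handed in, with the robot touching nothing.
Of mould_wide, mould_mid, mould_small only 2 to 3 are there at a start; the rules pass over those that are not, and their reading is None.
At some moment in a run one of mould_wide, mould_mid, mould_small, collar may be knocked a few centimetres aside while the robot is not near it.
Once in a run the grip may slacken for a moment while it holds something.
It also fails if it takes over 210 s, if anything falls off the work surface, if the arm or the gripper's body presses on something with over 40 N, if the wrist force passes 120 N, or if a joint passes its speed limit or range.

### The arm

A 6-joint arm with a two-finger parallel gripper is mounted at the origin on the work surface. World frame = base frame: x ahead of the robot, y to its left, z up, the work surface at z = 0. Lengths are in mm, angles in degrees, forces in N, time in s.
With the tool pointing down it reaches from about 300 to 850 mm from the base axis. Payload 4.2 kg.
Tool frame: the origin (TCP) lies at the very end of the fingers, on their centre line; the grasp point (between the pads) lies 19 mm behind it (env.grip_depth is the distance from the TCP to the grasp point, in mm); z points along the fingers, y is the line along which they close (so a half turn about z gives the same grasp; the last joint's range is limited). The gripper opens to 91 mm and grips with 3 to 60 N. Pads are 32 mm wide; open, the fingers measure 118 mm over their backs; the gripper's body (76 mm by 178 mm) begins 60 mm behind the grasp point.
Start: joints at [65.145, 18.312, 89.639, -0, 72.044, -1.146], TCP at [231.207, 526.485, 213.976] pointing down, gripper open.
Joint ranges: [-177.97, 177.97], [-48.28, 115.42], [12.27, 149.76], [-77.06, 257.06], [2.81, 150.46], [-146.56, 146.56]. Speed limits (degrees/s): [147.25, 147.25, 180, 180, 180, 180].

### API

Orientations are given as [roll, pitch, yaw] about the fixed x, y, z axes, in that order (R = Rz(yaw) Ry(pitch) Rx(roll)).
In Python, from workcell import env, cams gives the robot as it stands.
- The arm moves only by the tool apply_moves, never from a script. Its argument "deltas" is a list of rows, each a list of 5 numbers: the shift along the tool's x, y, z in m, then the turn about the tool's z in rad, then the opening, from -1 (shut) to 1 (fully open), so that 0 is half open. In form: [[tx, ty, tz, roll, gripper], ...]. A call has 1 to 5 rows; each row is the pose to reach, as a shift and turn from the pose commanded when the call began, along the tool's axes at that moment; what a row does not reach only later rows make up. A row lasts 1/10 s, in which the tool goes at most 50 mm and 8.59 degrees, less where a joint would pass 70% of its speed; a pose out of reach is approached as far as the arm can. A call with a gripper value outside its range is refused whole. The fingers move at their own pace and stop on an object; "grip_force" is the grip in N (left out, the last holds). Time passes only in rows, so rows that repeat a pose let the fingers close. It gives the time, the measured TCP pose, the force, the opening and the grip force at its end, in the units of the state.
- env.state(): the state, without advancing time (a new reading comes with each control period).
- cams.grab_frame(name): name is "side" or "top"; returns the picture (480x640x3 uint8, blue, green, red); there is no depth.
- cams.get_calibration(name): a dict with "mtx" (3x3 intrinsics, pixels), "eye" and "attitude" of the camera in the world. Camera axes: x right, y down, z forward; pixel columns grow to the right and rows downward; lengths in mm; the calibration is good to about 2 mm. A picture is of the moment at which its call begins. get_calibration takes no time and is no camera call.
- env.job_done(): hands the job in; it is judged then, once.
The state is a dict: "time_s": time; "qpos": joint angles; "qvel": joint speeds; "effort": joint torques, N m; "ee_pos": TCP position; "ee_rot": TCP orientation; "force": force on the tool from outside, world axes, zero at the start; "torque": the same for the moment, N m; "gripper_width": finger opening in mm; "gripper_force": force on a finger pad.
Only numpy, scipy, OpenCV 4.12 (cv2) and the standard library are available. Lean on these libraries where they do the work, as an engineer would, in place of code of your own. Each camera call takes 0.05 s, during which the arm holds its last target. There are 200 camera calls.

## Working session

There is one attempt and no reset: what is moved stays moved. The work goes in short steps, Python scripts to look and compute and a tool call to move; the robot and the scene stay as the last step left them, time stands still between calls to the robot, and variables do not carry over. Pictures are saved under pics/ and viewed, at most 16 in all, crops included, and the job is handed in when it is done.

Besides the shell and the picture viewer there is one more tool, called after "Request:" as name(argument=value, ...), one argument or row to a line, values as JSON. apply_moves: Moves the arm, as the interface text tells. Its arguments: {"type":"object","properties":{"deltas":{"type":"array"},"grip_force":{"type":"number"}},"required":["deltas"]}

```bash
ls; mkdir -p pics; python3 - <<'E'
from workcell import env,cams
import cv2
for n in("top","side"):
    cv2.imwrite(f"pics/{n}0.png",cams.grab_frame(n)); print(cams.get_calibration(n))
print(env.state(), env.grip_depth)
E
```

```text
pics
{'mtx': array([[522.38744822,   0.        , 315.50243743],
       [  0.        , 522.38744822, 239.14120283],
       [  0.        ,   0.        ,   1.        ]]), 'eye': array([ 408.4784982 ,   14.02389879, 1121.98451803]), 'attitude': array([-1.70381112e+02, -1.09572693e-02, -8.96834935e+01])}
{'mtx': array([[477.86181601,   0.        , 312.35775858],
       [  0.        , 477.86181601, 236.33421695],
       [  0.        ,   0.        ,   1.        ]]), 'eye': array([  52.48026461, -792.40255946,  684.65314374]), 'attitude': array([-122.44052441,    0.23575507,  -33.70950097])}
{'time_s': 0.1, 'qpos': array([ 6.51466247e+01,  1.83483086e+01,  8.96980306e+01, -5.64000168e-04,
        7.20432182e+01, -1.14537455e+00]), 'qvel': array([ 0.00506679,  0.01710292, -0.31862693,  0.13801589, -0.01199039,
        0.05766757]), 'effort': array([-6.44550400e-04, -4.13335168e+01, -2.32508773e+01,  7.27738487e-02,
        4.21751942e-02, -7.49770925e-05]), 'ee_pos': array([231.00757238, 526.07959326, 213.21042057]), 'ee_rot': array([-1.79910450e+02, -1.25403475e-03,  1.56292173e+02]), 'force': array([ 0.75978489,  1.18584023, -0.12641213]), 'torque': array([-0.0192203 ,  0.0138614 ,  0.05010958]), 'gripper_force': 0.0, 'gripper_width': 91.28711079131925} 18.8
```

View pics/top0.png

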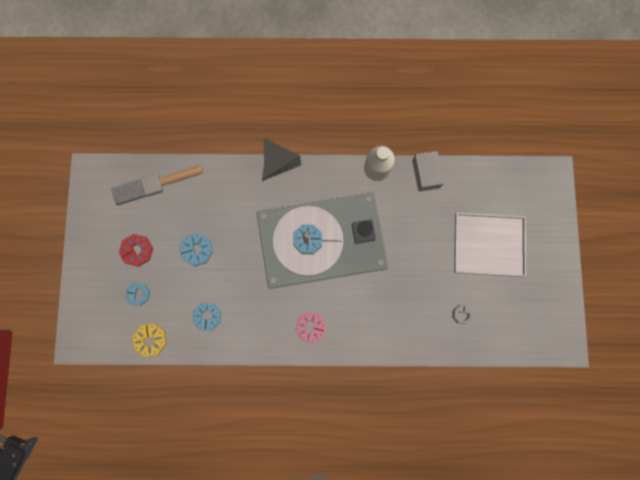

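View pics/side0.png

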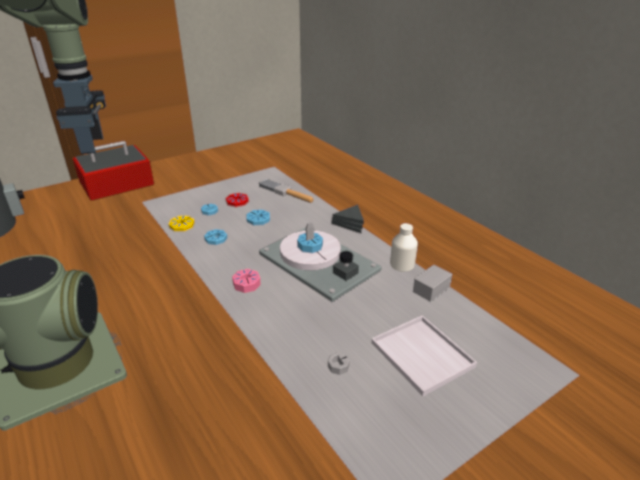

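```bash
cat > h.py <<'E'
from workcell import env,cams
import cv2, numpy as np
from scipy.spatial.transform import Rotation as R
def cal(n):
    c=cams.get_calibration(n); return c["mtx"],c["eye"],R.from_euler("xyz",c["attitude"],degrees=True).as_matrix()
def ray(n,uv):
    K,e,A=cal(n); return e,A@np.linalg.inv(K)@np.array([uv[0],uv[1],1.])
def onplane(n,uv,z):
    e,d=ray(n,uv); return e+d*(z-e[2])/d[2]
def proj(n,p):
    K,e,A=cal(n); q=K@(A.T@(np.array(p,float)-e)); return q[:2]/q[2]
def tri(a,b):   # top uv, side uv -> point, gap
    e1,d1=ray("top",a);e2,d2=ray("side",b); d1=d1/np.linalg.norm(d1);d2=d2/np.linalg.norm(d2)
    s=np.linalg.lstsq(np.c_[d1,-d2],e2-e1,rcond=None)[0]; p,q=e1+s[0]*d1,e2+s[1]*d2
    return (p+q)/2,np.linalg.norm(p-q)
def avg(n,k=3): return np.mean([cams.grab_frame(n).astype(float) for _ in range(k)],0).astype(np.uint8)
def blobs(im,lo,hi,amin=60):
    m=cv2.inRange(cv2.cvtColor(im,cv2.COLOR_BGR2HSV),np.array(lo),np.array(hi))
    m=cv2.morphologyEx(m,cv2.MORPH_CLOSE,np.ones((5,5)))
    cs=[cv2.convexHull(c) for c in cv2.findContours(m,cv2.RETR_EXTERNAL,cv2.CHAIN_APPROX_NONE)[0] if cv2.contourArea(c)>amin]
    out=[]
    for c in cs:
        M=cv2.moments(c); out.append((M["m10"]/M["m00"],M["m01"]/M["m00"],M["m00"],c))
    return out
BLUE=((90,80,60),(115,255,255))
def go(x,y,z,yaw=None,s=None):
    """print tool-axis delta from pose (or s=(x,y,z,yaw)) ; returns new pose"""
    if s is None:
        st=env.state(); s=(*st["ee_pos"],st["ee_rot"][2])
    yaw=s[3] if yaw is None else yaw
    d=np.array([x,y,z])-s[:3]; a=np.radians(s[3])
    r=(-np.radians((yaw-s[3]+180)%360-180))
    print("d:",np.round([d[0]*np.cos(a)+d[1]*np.sin(a),d[0]*np.sin(a)-d[1]*np.cos(a),-d[2]],1)/1000,"roll %.3f"%r,"rows",np.ceil(max(np.linalg.norm(d)/50,abs(r)/.15)))
    return (x,y,z,yaw)
E
python3 - <<'E'
from h import *
t=avg("top");s=avg("side")
np.save("t0.npy",t);np.save("s0.npy",s)
for n,im in(("top",t),("side",s)):
    for b in blobs(im,*BLUE): print(n,np.round(b[:3],1), np.round(onplane(n,b[:2],14),1)[:2])
C=[(196,250),(207,316),(138,294),(308,239),(461,314),(365,230)]
T=[cv2.resize(cv2.getRectSubPix(t,(44,44),c),(264,264),interpolation=cv2.INTER_CUBIC) for c in C]
cv2.imwrite("pics/m1.png",np.vstack([np.hstack(T[:3]),np.hstack(T[3:])]))
E
```

```text
top [206.2 316.2 455. ] [431.  243.2]
top [137.  293.5 298.5] [477.6 391.6]
top [195.7 249.  637. ] [573.4 271.5]
top [307.5 238.5 524.5] [597.6  32.1]
side [309.8 242.2 345.5] [614.8  67.4]
side [215.4 236.4 229.5] [425.1 228.8]
side [257.9 216.8 256.5] [566.  256.9]
side [209.3 208.9 122.5] [471.6 375.7]
```

View pics/m1.png

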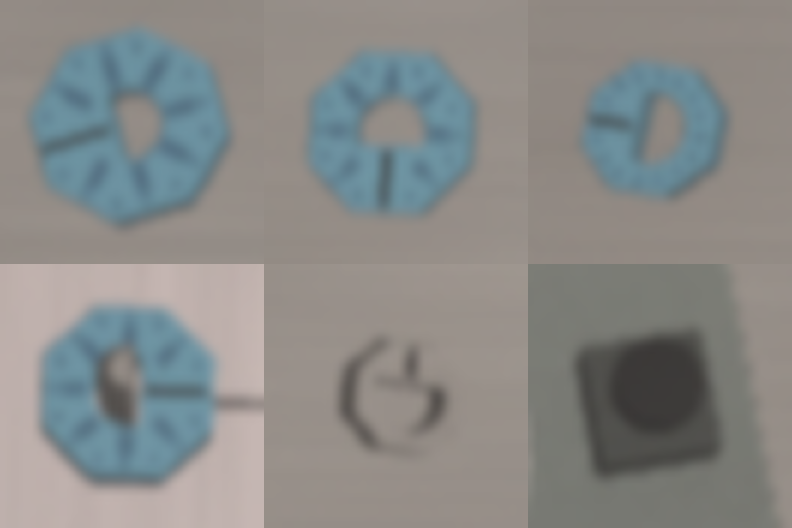

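```bash
cat > meas.py <<'E'
from h import *
def octs(n,im,bl=BLUE):
    """blue top faces: bright-blue hull on 4x upsample -> (cx,cy,area)"""
    up=cv2.resize(im,None,fx=4,fy=4,interpolation=cv2.INTER_CUBIC)
    hsv=cv2.cvtColor(up,cv2.COLOR_BGR2HSV)
    r=[]
    for b in blobs(up,(90,80,105),(115,255,255),1500):
        u=(np.array(b[:2])-1.5)/4; r.append((u,b[2]/16,(b[3][:,0]-1.5)/4))
    return r
E
python3 - <<'E'
from meas import *
t=np.load("t0.npy");s=np.load("s0.npy")
T=sorted(octs("top",t),key=lambda r:-r[1]);S=octs("side",s)
for u,a,c in T:
    p=onplane("top",u,20)
    q=min(S,key=lambda r:np.linalg.norm(r[0]-proj("side",p)))
    X,g=tri(u,q[0]); w=np.array([onplane("top",k,X[2])[:2] for k in c])
    print("top",u.round(1),"side",q[0].round(1),"X",X.round(1),"gap %.1f"%g,"pl14",onplane("top",u,14)[:2].round(1),"area mm2 %.0f -> flats %.1f"%(cv2.contourArea(w.astype(np.float32)),(cv2.contourArea(w.astype(np.float32))/.8284)**.5))
C=dict(wide=(196,250),mid=(207,316),small=(138,294),used=(308,239),collar=(461,314),cap=(365,230))
pt=lambda n,m:np.array(C[n])+(np.array(m)-131.5)/6
for n,a,b in(("wide",(130,127),(42,149)),("mid",(127,131),(120,208)),("small",(126,129),(60,119)),("used",(146,126),(260,139)),("collar",(146,112),(148,81))):
    d=onplane("top",pt(n,b),14)-onplane("top",pt(n,a),14); print(n,"yaw %.1f"%np.degrees(np.arctan2(d[1],d[0])))
# turntable disc: bright pinkish
hsv=cv2.cvtColor(t,cv2.COLOR_BGR2HSV); roi=np.zeros(t.shape[:2],np.uint8);roi[195:285,262:352]=1
b,g,r=[t[...,i].astype(int) for i in range(3)]
m=((r>150)&(roi>0)).astype(np.uint8); m=cv2.morphologyEx(m,cv2.MORPH_CLOSE,np.ones((5,5)))
c=max(cv2.findContours(m,0,1)[0],key=cv2.contourArea); e=cv2.fitEllipse(cv2.convexHull(c)); print("disc",e,onplane("top",e[0],35),e[1][0]*(1122-35)/522)
# line
print("line end",(lambda p:p)(0))
cap=pt("cap",(658-528,384-264)); print("cap",cap,onplane("top",cap,74),onplane("top",cap,59))
col=pt("collar",(392-264,395-264)); print("collar",onplane("top",col,18), "small/pix bright", t[240,330],t[320,461])
# tray
print("tray",[onplane("top",q,14)[:2].round() for q in((457,214),(525,216),(525,275),(456,273))])
S6=cv2.resize(s[190:300,280:400],None,fx=5,fy=5,interpolation=cv2.INTER_CUBIC)
S7=cv2.resize(s[335:385,315:365],None,fx=4,fy=4,interpolation=cv2.INTER_CUBIC)
cv=np.zeros((550,800,3),np.uint8);cv[:,:600]=S6;cv[:200,600:]=S7
cv2.imwrite("pics/m2.png",cv)
E
```

```text
top [195.7 249. ] side [257.9 216.8] X [574.7 274.3   2.9] gap 0.5 pl14 [573.3 271.7] area mm2 3183 -> flats 62.0
top [307.4 238.7] side [309.8 242.2] X [592.1  32.   41.5] gap 0.8 pl14 [597.2  32.3] area mm2 2501 -> flats 55.0
top [206.3 316. ] side [215.4 236.5] X [431.3 245.5   2.9] gap 0.4 pl14 [431.3 243.1] area mm2 2176 -> flats 51.2
top [136.9 293.5] side [209.1 208.9] X [478.2 395.5   2.8] gap 0.2 pl14 [477.6 391.6] area mm2 1450 -> flats 41.8
wide yaw 104.6
mid yaw 177.1
small yaw 81.8
used yaw -96.3
collar yaw -6.1
disc ((307.7296142578125, 240.1499786376953), (69.58039855957031, 70.42137908935547), 88.3587417602539) [590.44537872  31.22039619  35.        ] 144.8925157744309
line end 0
cap [364.75       228.08333333] [609.5474728  -85.63646607  74.        ] [612.42541094 -87.06292367  59.        ]
collar [ 438.54054005 -289.30548078   18.        ] small/pix bright [136 139 150] [135 140 148]
tray [array([ 653., -292.]), array([ 650., -439.]), array([ 521., -431.]), array([ 525., -285.])]
```

View pics/m2.png

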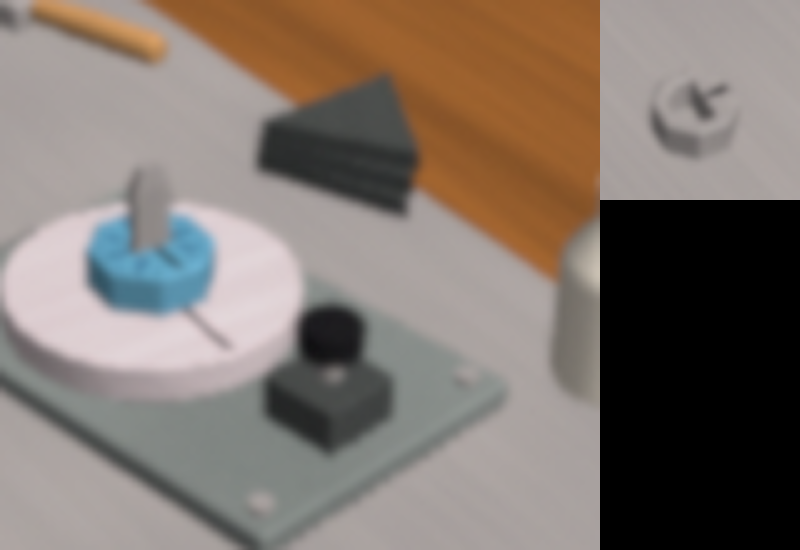

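```bash
python3 - <<'E'
from h import *
t=np.load("t0.npy")
# dark line right of used mould on disc
P=[]
for u in range(326,341):
    col=t[232:250,u].astype(float).sum(1); w=np.clip(np.median(col)-col-25,0,None)
    P.append((u,232+(w*np.arange(18)).sum()/w.sum()))
P=np.array(P);k=np.polyfit(P[:,0],P[:,1],1)
a=onplane("top",(326,np.polyval(k,326)),35);b=onplane("top",(340,np.polyval(k,340)),35)
d=b-a;print("tt yaw %.1f"%np.degrees(np.arctan2(d[1],d[0])),a,b)
for c in((590.4,31.4),):
    d=b[:2]-c;print("via axis %.1f"%np.degrees(np.arctan2(d[1],d[0])))
for q in((380,155),(281,160),(429,170)): print(onplane("top",q,20))
s=go(457,188,200,110); s=go(520,18,200,87,s); s=go(611,-86,110,87,s)
E
```

```text
tt yaw -91.7 [590.63077917  -7.32564271  35.        ] [589.74600648 -36.85996612  35.        ]
via axis -90.5
[ 783.74692639 -125.99097967   20.        ]
[771.08185531  91.58301841  20.        ]
[ 750.10847272 -232.72527937   20.        ]
d: [-0.3428 -0.2191  0.0139] roll 0.808 rows 9.0
d: [-0.1813  0.0011  0.    ] roll 0.401 rows 4.0
d: [-0.0991  0.0963  0.09  ] roll -0.000 rows 4.0
```

Request:
apply_moves(
  deltas=[
    [-0.04,-0.027,0,0,-1],
    [-0.079,-0.054,0,0,-1],
    [-0.119,-0.081,0,0,-1],
    [-0.158,-0.109,0,0,-1],
    [-0.198,-0.136,0,0,-1],
  ],
)

```text
time_s: 0.9
ee_pos: [358.4, 320.7, 214.1]
ee_rot: [180.0, 0.0, 156.3]
force: [0.1, 0.8, 1.4]
gripper_width: 54.2
gripper_force: 0.0
```

Request:
apply_moves(
  deltas=[
    [-0.04,-0.027,0,0,-1],
    [-0.079,-0.054,0,0,-1],
    [-0.119,-0.081,0,0,-1],
    [-0.158,-0.109,0,0,-1],
    [-0.198,-0.136,0,0,-1],
  ],
)

```text
time_s: 1.4
ee_pos: [485.1, 116.4, 214.2]
ee_rot: [180.0, 0.0, 156.3]
force: [0.5, 1.6, 0.7]
gripper_width: 14.4
gripper_force: 0.0
```

Request:
apply_moves(
  deltas=[
    [-0.04,-0.027,0,0.14,-1],
    [-0.079,-0.054,0,0.28,-1],
    [-0.119,-0.081,0,0.42,-1],
    [-0.158,-0.109,0,0.56,-1],
    [-0.198,-0.136,0,0.7,-1],
  ],
)

```text
time_s: 1.9
ee_pos: [611.7, -87.8, 214.0]
ee_rot: [180.0, -0.0, 115.8]
force: [0.4, 0.6, -0.1]
gripper_width: 0.6
gripper_force: 0.0
```

```bash
python3 - <<'E'
from h import *
print(env.state()["qpos"].round(1))
s=go(611,-86,110,89)
E
```

```text
[ -9.2  22.2  83.7   0.   74.1 -35.1]
d: [0.002  0.0002 0.104 ] roll 0.468 rows 4.0
```

Request:
apply_moves(
  deltas=[
    [0,0,0.05,0.12,-1],
    [0,0,0.1,0.24,-1],
    [0,0,0.128,0.36,-1],
    [0,0,0.128,0.467,-1],
    [0,0,0.128,0.467,-1],
  ],
)

```text
time_s: 2.4
ee_pos: [610.5, -85.9, 84.7]
ee_rot: [-179.9, -0.0, 89.4]
force: [0.5, 0.4, 0.4]
gripper_width: 0.6
gripper_force: 0.0
```

Request:
apply_moves(
  deltas=[
    [0,0,0.006,0,-1],
    [0,0,0.012,0,-1],
    [0,0,0.018,0,-1],
    [0,0,0.024,0,-1],
    [0,0,0.026,0,-1],
  ],
)

```text
time_s: 2.9
ee_pos: [611.4, -85.9, 60.1]
ee_rot: [179.9, 0.0, 89.4]
force: [-0.2, 0.2, 4.5]
gripper_width: 0.2
gripper_force: 2.2
```

```bash
python3 - <<'E'
from h import *
a=avg("side")[190:300,280:400];b=avg("top")[190:280,290:410]
cv=np.zeros((500,800,3),np.uint8);cv[:367,:400]=cv2.resize(a,(400,367));cv[:300,400:]=cv2.resize(b,(400,300))
cv2.imwrite("pics/m3.png",cv); print(env.state()["ee_pos"],env.state()["force"])
E
```

```text
[611.06522414 -85.91888545  59.87570952] [-0.21039008 -0.37773265  0.51864268]
```

View pics/m3.png

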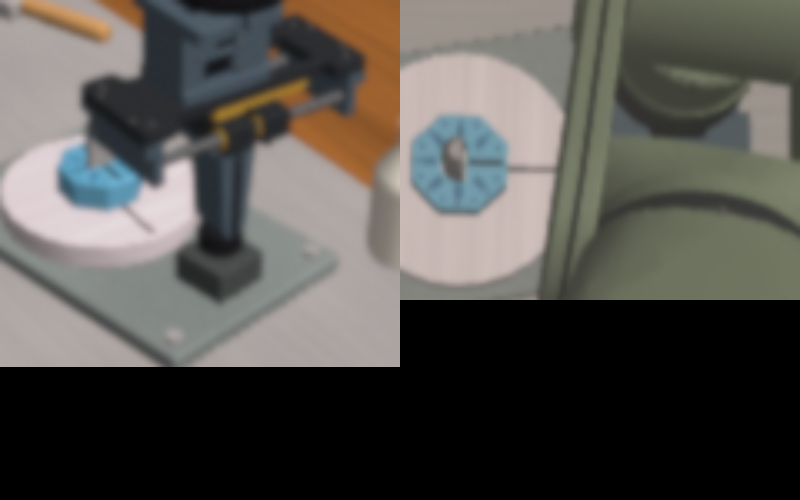

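The picture shows the shut fingers centred on the cap, with the cap almost on its housing. I'll press the last millimetres until the force climbs.

Request:
apply_moves(
  deltas=[
    [0,0,0.001,0,-1],
    [0,0,0.002,0,-1],
    [0,0,0.003,0,-1],
  ],
)

```text
time_s: 3.5
ee_pos: [611.1, -85.9, 59.2]
ee_rot: [179.9, 0.0, 89.4]
force: [-5.4, 0.5, 18.1]
gripper_width: 0.2
gripper_force: 9.5
```

```bash
python3 - <<'E'
from h import *
s=env.state();print(s["ee_pos"],s["force"])
x=go(611,-86,140,89); go(590.4,31.4,140,89,x)
E
```

```text
[611.13188746 -85.92103802  59.2073327 ] [-5.41992171  0.53543295 18.10125863]
d: [-0.0001 -0.0001 -0.0808] roll 0.008 rows 2.0
d: [ 0.117  -0.0226 -0.    ] roll -0.000 rows 3.0
```

Request:
apply_moves(
  deltas=[
    [0,0,-0.04,0,-1],
    [0,0,-0.083,0,-1],
    [0.04,-0.008,-0.083,0.008,1],
    [0.08,-0.015,-0.083,0.008,1],
    [0.117,-0.0226,-0.083,0.008,1],
  ],
)

```text
time_s: 4.0
ee_pos: [588.9, 32.5, 139.9]
ee_rot: [-180.0, -0.0, 88.9]
force: [0.2, -0.3, -0.5]
gripper_width: 21.6
gripper_force: 0.0
```

Request:
apply_moves(
  deltas=[
    [0,0,0,0,1],
    [0,0,0,0,1],
    [0,0,0,0,1],
    [0,0,0,0,1],
    [0,0,0,0,1],
  ],
)

```text
time_s: 4.5
ee_pos: [589.7, 30.3, 139.8]
ee_rot: [-180.0, 0.0, 88.9]
force: [0.1, 0.0, -0.1]
gripper_width: 61.6
gripper_force: 0.0
```

Request:
apply_moves(
  deltas=[
    [0,0,0.01,0,1],
    [0,0,0.02,0,1],
    [0,0,0.04,0,1],
    [0,0,0.07,0,1],
    [0,0,0.1,0,1],
  ],
)

```text
time_s: 5.0
ee_pos: [589.3, 31.1, 38.4]
ee_rot: [-180.0, -0.0, 89.0]
force: [-0.1, -0.0, -0.4]
gripper_width: 90.8
gripper_force: 0.0
```

```bash
python3 - <<'E'
from h import *
s=env.state();print(s["ee_pos"],s["force"],s["gripper_width"])
t=avg("top"); cv2.imwrite("pics/x.png",t)
go(590.4,31.4,39,89)
E
```

```text
[589.31324585  31.14463947  38.35408784] [-0.08754869 -0.04981467 -0.43708517] 90.83315479466302
d: [ 0.0003  0.0018 -0.001 ] roll -0.001 rows 1.0
```

Request:
apply_moves(
  deltas=[
    [0,0.001,0,0,-1],
    [0,0.001,0,0,-1],
    [0,0.001,0,0,-1],
    [0,0.001,0,0,-1],
    [0,0.001,0,0,-1],
  ],
  grip_force=30,
)

```text
time_s: 5.65
ee_pos: [590.6, 31.3, 40.1]
ee_rot: [180.0, -0.0, 89.0]
force: [-0.9, -0.1, 0.6]
gripper_width: 60.0
gripper_force: 30.0
```

Request:
apply_moves(
  deltas=[
    [0,0,0,0,-1],
    [0,0,0,0,-1],
    [0,0,0,0,-1],
    [0,0,-0.002,0,-1],
    [0,0,-0.004,0,-1],
  ],
)

```text
time_s: 6.15
ee_pos: [590.4, 31.3, 43.8]
ee_rot: [-180.0, -0.0, 89.0]
force: [-1.3, -0.6, -0.8]
gripper_width: 60.3
gripper_force: 3.0
```

Request:
apply_moves(
  deltas=[
    [0,0,0,0,-1],
    [0,0,0,0,-1],
    [0,0,0,0,-1],
  ],
  grip_force=30,
)

```text
time_s: 6.45
ee_pos: [590.5, 31.3, 43.9]
ee_rot: [-180.0, -0.0, 89.0]
force: [-0.0, -0.4, -1.7]
gripper_width: 60.0
gripper_force: 30.0
```

```bash
python3 - <<'E'
from h import *
s=env.state();print(s["ee_pos"],s["force"],s["gripper_width"],s["gripper_force"])
# tray centre & plan
P=[onplane("top",q,14) for q in((457,214),(525,216),(525,275),(456,273))];c=np.mean(P,0);print(c)
x=go(590.4,31.4,130);x=go(587,-160,130,89,x);go(c[0],c[1],130,89,x)
E
```

```text
[590.52404079  31.29539859  43.86216923] [-0.01361163 -0.35621711 -1.74794525] 59.98969783102421 29.999685287475586
[ 587.2863331  -361.59336314   14.        ]
d: [ 0.0001 -0.0001 -0.0861] roll -0.000 rows 2.0
d: [-0.1914  0.     -0.    ] roll -0.001 rows 4.0
d: [-0.2016  0.0038 -0.    ] roll -0.000 rows 5.0
```

Request:
apply_moves(
  deltas=[
    [0,0,-0.03,0,-1],
    [0,0,-0.06,0,-1],
    [0,0,-0.095,0,-1],
    [-0.05,0,-0.095,0,-1],
    [-0.095,0,-0.095,0,-1],
  ],
)

```text
time_s: 6.95
ee_pos: [589.7, -64.1, 140.5]
ee_rot: [179.8, 0.0, 89.1]
force: [-0.1, 0.3, -1.0]
gripper_width: 59.5
gripper_force: 30.0
```

Request:
apply_moves(
  deltas=[
    [-0.05,0,0,0,-1],
    [-0.1,0,0,0,-1],
    [-0.15,0,0,0,-1],
    [-0.2,0,0,0,-1],
    [-0.25,0.001,0,0,-1],
  ],
)

```text
time_s: 7.45
ee_pos: [584.9, -315.6, 138.8]
ee_rot: [-180.0, -0.0, 89.0]
force: [0.9, 0.8, -0.7]
gripper_width: 59.5
gripper_force: 30.0
```

Request:
apply_moves(
  deltas=[
    [-0.04,0.002,0.02,0,-1],
    [-0.048,0.003,0.06,0,-1],
    [-0.048,0.003,0.1,0,-1],
    [-0.048,0.003,0.115,0,-1],
    [-0.048,0.003,0.124,0,-1],
  ],
)

```text
time_s: 7.95
ee_pos: [586.8, -361.1, 13.2]
ee_rot: [-179.9, -0.1, 89.0]
force: [0.2, -1.1, -0.4]
gripper_width: 59.7
gripper_force: 30.0
```

```bash
python3 - <<'E'
from h import *
s=env.state();print(s["ee_pos"],s["force"],s["gripper_width"],s["gripper_force"])
a=avg("side",1)[290:410,350:490]
cv2.imwrite("pics/m4.png",cv2.resize(a,(700,600)))
E
```

```text
[ 586.82020095 -361.08313035   13.2022986 ] [ 0.20309846 -1.0718664  -0.35076939] 59.730106285425755 29.999597668647766
```

View pics/m4.png

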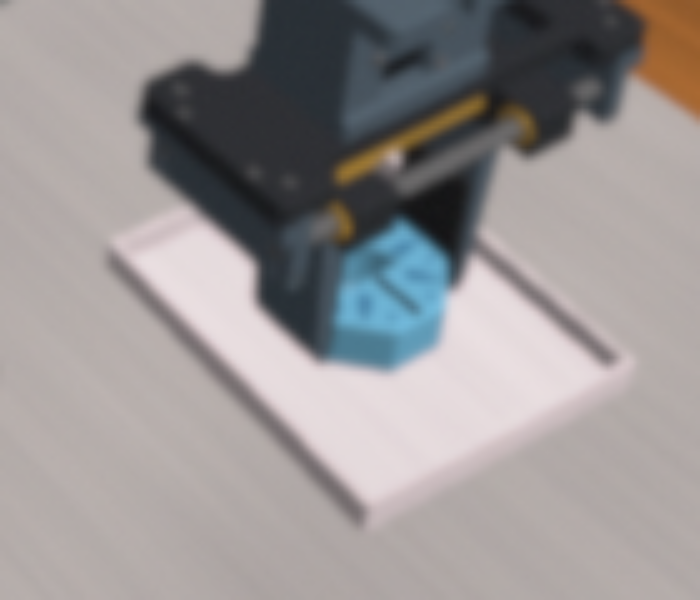

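The used mould hangs level between the fingers over the tray's middle (crop px 390,290). I'll lower it to contact and open partway, clear of the walls.

Request:
apply_moves(
  deltas=[
    [0,0,0.0015,0,-1],
    [0,0,0.003,0,-1],
    [0,0,0.0045,0,-1],
    [0,0,0.0055,0,-1],
  ],
)

```text
time_s: 8.4
ee_pos: [588.1, -361.9, 10.5]
ee_rot: [179.9, 0.1, 89.0]
force: [0.4, 1.1, -1.4]
gripper_width: 59.7
gripper_force: 30.0
```

Request:
apply_moves(
  deltas=[
    [0,0,0,0,0.55],
    [0,0,0,0,0.55],
    [0,0,0,0,0.55],
    [0,0,0,0,0.55],
    [0,0,-0.02,0,0.55],
  ],
)

```text
time_s: 8.9
ee_pos: [585.6, -360.6, 26.8]
ee_rot: [-179.7, -0.2, 89.0]
force: [-1.1, -0.3, -1.4]
gripper_width: 70.4
gripper_force: 0.0
```

Request:
apply_moves(
  deltas=[
    [0,0,-0.05,0,0.55],
    [0,0,-0.1,0,0.55],
    [0.04,0,-0.13,0,1],
    [0.09,0,-0.13,0,1],
    [0.14,0,-0.13,0,1],
  ],
)

```text
time_s: 9.4
ee_pos: [590.5, -221.0, 161.2]
ee_rot: [179.8, 0.1, 88.9]
force: [0.5, 1.0, 0.0]
gripper_width: 90.0
gripper_force: 0.0
```

```bash
cat > scene.py <<'E'
from meas import *
def scene():
    t=avg("top"); 
    for u,a,c in octs("top",t):
        f=(cv2.contourArea(c.astype(np.float32))/.8284)**.5*2.12+4
        print("blue px",u.round(1),"flats~%.0f"%f,"z7",onplane("top",u,7)[:2].round(1),"z14",onplane("top",u,14)[:2].round(1))
    return t
E
python3 - <<'E'
from scene import *
s=env.state();print(s["ee_pos"],s["force"],s["gripper_width"])
t=scene(); C=[(196,250),(461,314)]
cv2.imwrite("pics/m5.png",cv2.resize(t[200:350,90:550],None,fx=1.7,fy=1.7))
x=go(590,31,140); x=go(572.5,272,140,None,x)
E
```

```text
[ 590.49570973 -221.00000991  161.15494104] [0.46911959 1.01568429 0.04941437] 90.02487007374961
blue px [206.3 316.1] flats~56 z7 [431.4 244.6] z14 [431.3 243.2]
blue px [136.9 293.5] flats~46 z7 [478. 394.] z14 [477.6 391.7]
blue px [195.7 249. ] flats~64 z7 [574.4 273.3] z14 [573.3 271.7]
blue px [493. 243.] flats~52 z7 [ 591.1 -369. ] z14 [ 589.9 -366.6]
d: [ 0.25   -0.0035  0.02  ] roll -0.000 rows 6.0
d: [ 0.2407 -0.0208 -0.    ] roll -0.000 rows 5.0
```

View pics/m5.png

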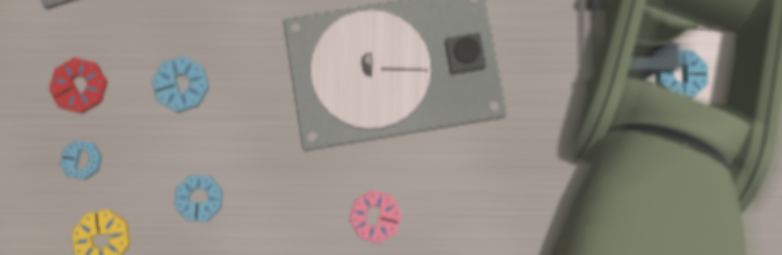

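```bash
python3 - <<'E'
from h import *
x=go(586,20,150,51.8); x=go(573.4,271.7,130,14.6,x);x=go(573.4,271.7,4,14.6,x)
E
```

```text
d: [ 0.2389 -0.0074  0.01  ] roll 0.653 rows 5.0
d: [ 0.19   -0.1656  0.02  ] roll 0.649 rows 6.0
d: [0.    0.    0.126] roll -0.000 rows 3.0
```

Request:
apply_moves(
  deltas=[
    [0.048,-0.0015,0.002,0.13,1],
    [0.096,-0.003,0.004,0.26,1],
    [0.144,-0.0045,0.006,0.39,1],
    [0.191,-0.006,0.008,0.52,1],
    [0.239,-0.0074,0.01,0.65,1],
  ],
)

```text
time_s: 10.05
ee_pos: [587.3, 17.8, 149.4]
ee_rot: [180.0, -0.0, 51.3]
force: [0.4, 0.3, 0.3]
gripper_width: 91.3
gripper_force: 0.0
```

Request:
apply_moves(
  deltas=[
    [0.036,-0.031,0,0.13,1],
    [0.072,-0.062,0.005,0.26,1],
    [0.108,-0.094,0.01,0.39,1],
    [0.145,-0.126,0.015,0.52,1],
    [0.18,-0.157,0.02,0.65,1],
  ],
)

```text
time_s: 10.55
ee_pos: [575.9, 257.0, 129.2]
ee_rot: [180.0, -0.0, 14.1]
force: [0.5, -0.9, 0.6]
gripper_width: 90.9
gripper_force: 0.0
```

```bash
python3 - <<'E'
from scene import *
x=go(573.4,271.7,60,14.6); print(env.state()["ee_pos"].round(1))
t=avg("top");s=avg("side")
a=cv2.resize(s[170:270,190:310],(480,400));b=cv2.resize(t[205:295,155:245],(400,400))[:, :320]
cv2.imwrite("pics/m6.png",np.hstack([a,b]))
E
```

```text
d: [ 0.0011 -0.0149  0.0692] roll -0.008 rows 2.0
[575.9 257.  129.2]
```

View pics/m6.png

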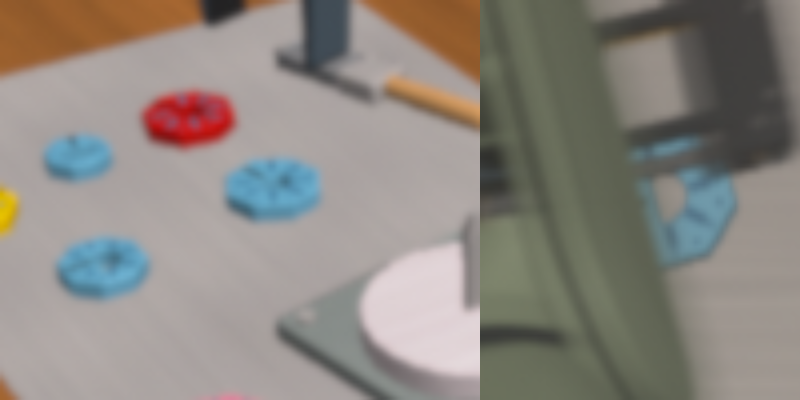

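The gripper (top crop px 690,120) stands above the wide blue mould, shifted only by parallax. I'll go down and grip it.

Request:
apply_moves(
  deltas=[
    [0.001,-0.015,0.04,-0.008,1],
    [0.001,-0.015,0.08,-0.008,1],
    [0.001,-0.015,0.11,-0.008,1],
    [0.001,-0.015,0.125,-0.008,1],
    [0.001,-0.015,0.125,-0.008,1],
  ],
)

```text
time_s: 11.35
ee_pos: [572.1, 268.2, 2.8]
ee_rot: [180.0, 0.2, 14.8]
force: [0.7, -0.4, 0.9]
gripper_width: 91.4
gripper_force: 0.0
```

Request:
apply_moves(
  deltas=[
    [0,0,0,0,-1],
    [0,0,0,0,-1],
    [0,0,0,0,-1],
    [0,0,0,0,-1],
    [0,0,0,0,-1],
  ],
  grip_force=35,
)

```text
time_s: 11.85
ee_pos: [573.0, 270.7, 5.5]
ee_rot: [180.0, -0.1, 15.0]
force: [0.1, -1.8, 4.4]
gripper_width: 66.1
gripper_force: 35.0
```

Request:
apply_moves(
  deltas=[
    [0,0,0,0,-1],
    [0,0,0,0,-1],
    [0,0,-0.04,0,-1],
    [0,0,-0.09,0,-1],
    [0,0,-0.135,0,-1],
  ],
)

```text
time_s: 12.35
ee_pos: [571.9, 270.8, 140.6]
ee_rot: [-180.0, 0.1, 15.0]
force: [1.9, 0.1, -0.8]
gripper_width: 65.6
gripper_force: 35.0
```

```bash
python3 - <<'E'
from scene import *
s=env.state();print(s["ee_pos"].round(1),s["force"].round(1),s["gripper_width"],s["qpos"].round(0))
x=go(579.5,189,140,14.1+55);x=go(585,110,140,14.1+110,x);x=go(590.4,31.4,140,179,x)
E
```

```text
[571.9 270.8 140.6] [ 1.9  0.1 -0.8] 65.5617826925237 [24. 26. 88.  0. 66. 99.]
d: [-0.0138  0.081   0.0006] roll -0.945 rows 7.0
d: [-0.0718  0.0333 -0.    ] roll -0.960 rows 7.0
d: [-0.0681 -0.0396 -0.    ] roll -0.958 rows 7.0
```

Request:
apply_moves(
  deltas=[
    [-0.009,0.047,0,-0.14,-1],
    [-0.018,0.094,0,-0.28,-1],
    [-0.026,0.142,0,-0.42,-1],
    [-0.035,0.189,0,-0.56,-1],
    [-0.044,0.236,0,-0.7,-1],
  ],
)

```text
time_s: 12.85
ee_pos: [590.2, 30.1, 139.1]
ee_rot: [-180.0, 0.0, 55.4]
force: [1.2, -0.3, -0.9]
gripper_width: 65.8
gripper_force: 35.0
```

Request:
apply_moves(
  deltas=[
    [0,0,0,-0.14,-1],
    [0,0,0,-0.28,-1],
    [0,0,0,-0.43,-1],
    [0,0,0,-0.57,-1],
    [0,0,0,-0.72,-1],
  ],
)

```text
time_s: 13.35
ee_pos: [590.3, 31.8, 138.9]
ee_rot: [-179.9, -0.0, 96.6]
force: [0.1, 0.9, -0.2]
gripper_width: 65.8
gripper_force: 35.0
```

Request:
apply_moves(
  deltas=[
    [0,0,0,-0.14,-1],
    [0,0,0,-0.28,-1],
    [0,0,0,-0.43,-1],
    [0,0,0,-0.57,-1],
    [0,0,0,-0.72,-1],
  ],
)

```text
time_s: 13.85
ee_pos: [590.3, 32.0, 138.8]
ee_rot: [-180.0, -0.1, 137.9]
force: [0.6, 0.4, -1.5]
gripper_width: 65.8
gripper_force: 35.0
```

Request:
apply_moves(
  deltas=[
    [0,0,0,-0.14,-1],
    [0,0,0,-0.28,-1],
    [0,0,0,-0.43,-1],
    [0,0,0,-0.57,-1],
    [0,0,0,-0.72,-1],
  ],
)

```text
time_s: 14.35
ee_pos: [590.3, 32.0, 138.9]
ee_rot: [180.0, -0.1, 179.1]
force: [0.7, 0.1, -0.9]
gripper_width: 65.6
gripper_force: 35.0
```

```bash
python3 - <<'E'
from scene import *
s=env.state();print(s["ee_pos"].round(1),s["force"].round(1),s["gripper_width"],s["qpos"].round(0))
go(590.4,31.4,140,179)
t=avg("top");a=avg("side")
np.save("s1.npy",a)
cv2.imwrite("pics/m7.png",np.hstack([cv2.resize(a[150:270,240:360],(400,400)),cv2.resize(t[190:290,260:360],(400,400))]))
E
```

```text
[590.3  32.  138.9] [ 0.7  0.1 -0.9] 65.58044102730273 [  2.  23.  94.   0.  63. -87.]
d: [-0.0001 -0.0006 -0.0011] roll 0.002 rows 1.0
```

View pics/m7.png

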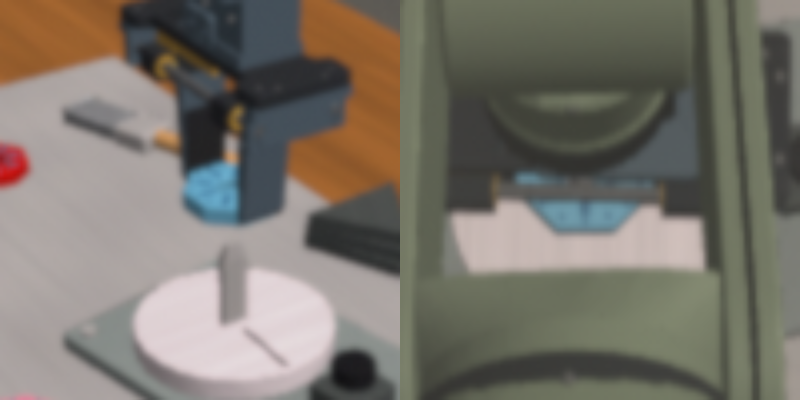

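Request:
apply_moves(
  deltas=[
    [0,-0.001,0.015,0,-1],
    [0,-0.001,0.028,0,-1],
    [0,-0.001,0.033,0,-1],
    [0,-0.001,0.038,0,-1],
    [0,-0.001,0.043,0,-1],
  ],
)

```text
time_s: 15.15
ee_pos: [590.9, 30.7, 96.2]
ee_rot: [180.0, 0.0, 178.7]
force: [0.8, -0.3, -0.8]
gripper_width: 65.6
gripper_force: 35.0
```

Request:
apply_moves(
  deltas=[
    [0,0,0.003,0,-1],
    [0,0,0.006,0,-1],
    [0,0,0.009,0,-1],
    [0,0,0.012,0,-1],
    [0,0,0.015,0,-1],
  ],
)

```text
time_s: 15.65
ee_pos: [590.8, 30.7, 81.3]
ee_rot: [180.0, 0.0, 178.8]
force: [-0.6, -0.5, -0.4]
gripper_width: 65.8
gripper_force: 35.0
```

Request:
apply_moves(
  deltas=[
    [0,0,0.009,0,-1],
    [0,0,0.018,0,-1],
    [0,0,0.027,0,-1],
    [0,0,0.034,0,-1],
    [0,0,0.038,0,-1],
  ],
)

```text
time_s: 16.15
ee_pos: [590.2, 30.6, 42.3]
ee_rot: [180.0, -0.1, 178.8]
force: [0.3, -0.1, -1.1]
gripper_width: 65.7
gripper_force: 35.0
```

Request:
apply_moves(
  deltas=[
    [0,0,0.001,0,-1],
    [0,0,0.002,0,-1],
    [0,0,0.003,0,-1],
    [0,0,0.004,0,-1],
  ],
)

```text
time_s: 16.55
ee_pos: [591.1, 30.7, 40.4]
ee_rot: [180.0, 0.1, 178.8]
force: [-2.3, 0.0, 9.0]
gripper_width: 65.6
gripper_force: 35.0
```

Request:
apply_moves(
  deltas=[
    [0,0,-0.002,0,1],
    [0,0,-0.002,0,1],
    [0,0,-0.002,0,1],
    [0,0,-0.002,0,1],
    [0,0,-0.012,0,1],
  ],
)

```text
time_s: 17.05
ee_pos: [589.6, 30.6, 50.5]
ee_rot: [-180.0, -0.2, 178.8]
force: [0.4, -0.5, 0.0]
gripper_width: 91.3
gripper_force: 0.0
```

Request:
apply_moves(
  deltas=[
    [0,0,-0.03,0,1],
    [0,0,-0.06,0,1],
    [0,0,-0.1,0.1,1],
    [0,0,-0.1,0.24,1],
    [0,0,-0.1,0.38,1],
  ],
)

```text
time_s: 17.55
ee_pos: [591.7, 30.7, 154.0]
ee_rot: [179.9, 0.2, 156.7]
force: [0.4, 0.4, -0.6]
gripper_width: 91.1
gripper_force: 0.0
```

```bash
python3 - <<'E'
from scene import *
s=env.state();print(s["ee_pos"].round(1),s["gripper_width"],s["ee_rot"].round(1))
scene()
x=go(515,130,140,122);x=go(431.3,243.5,110,87.1,x)
E
```

```text
[591.7  30.7 154. ] 91.05604466566606 [179.9   0.2 156.7]
blue px [206.3 316.1] flats~56 z7 [431.4 244.5] z14 [431.3 243.1]
blue px [136.9 293.5] flats~46 z7 [478.  394.1] z14 [477.6 391.7]
blue px [304.1 245.6] flats~43 z7 [583.1  39.3] z14 [582.   39.2]
blue px [491.3 243. ] flats~59 z7 [ 591.  -365.3] z14 [ 589.8 -362.9]
d: [0.1084 0.0622 0.012 ] roll 0.613 rows 5.0
d: [ 0.1406 -0.0108  0.03  ] roll 0.609 rows 5.0
```

Request:
apply_moves(
  deltas=[
    [0.022,0.012,0,0.12,1],
    [0.044,0.025,0.002,0.24,1],
    [0.066,0.037,0.005,0.36,1],
    [0.088,0.05,0.008,0.48,1],
    [0.108,0.062,0.012,0.61,1],
  ],
)

```text
time_s: 18.2
ee_pos: [514.7, 130.7, 139.4]
ee_rot: [-180.0, -0.0, 121.9]
force: [0.7, 0.4, -0.4]
gripper_width: 90.9
gripper_force: 0.0
```

Request:
apply_moves(
  deltas=[
    [0.03,-0.002,0,0.12,1],
    [0.06,-0.004,0.007,0.24,1],
    [0.09,-0.006,0.015,0.36,1],
    [0.12,-0.009,0.023,0.48,1],
    [0.14,-0.0108,0.03,0.61,1],
  ],
)

```text
time_s: 18.7
ee_pos: [430.7, 244.0, 109.1]
ee_rot: [-180.0, 0.0, 87.0]
force: [0.7, 0.4, 1.2]
gripper_width: 91.1
gripper_force: 0.0
```

```bash
python3 - <<'E'
from scene import *
s=env.state();print(s["ee_pos"].round(1))
go(431.3,243.5,4,87.1)
E
```

```text
[430.7 244.  109.1]
d: [-0.0005  0.0006  0.1051] roll -0.001 rows 3.0
```

Request:
apply_moves(
  deltas=[
    [0,0,0.04,0,1],
    [0,0,0.08,0,1],
    [0,0,0.1,0,1],
    [0,0,0.105,0,1],
    [0,0,0.105,0,1],
  ],
)

```text
time_s: 19.2
ee_pos: [432.1, 242.9, 4.1]
ee_rot: [-179.9, 0.0, 87.2]
force: [-0.0, 0.0, 0.1]
gripper_width: 91.4
gripper_force: 0.0
```

Request:
apply_moves(
  deltas=[
    [0,0,0,0,-1],
    [0,0,0,0,-1],
    [0,0,0,0,-1],
    [0,0,0,0,-1],
    [0,0,0,0,-1],
  ],
  grip_force=35,
)

```text
time_s: 19.7
ee_pos: [432.2, 243.0, 4.9]
ee_rot: [180.0, -0.0, 87.1]
force: [-0.7, -0.3, 3.1]
gripper_width: 55.8
gripper_force: 35.0
```

Request:
apply_moves(
  deltas=[
    [0,0,0,0,-1],
    [0,0,0,0,-1],
    [0,0,-0.04,0,-1],
    [0,0,-0.09,0,-1],
    [0,0,-0.135,0,-1],
  ],
)

```text
time_s: 20.2
ee_pos: [431.9, 242.8, 140.8]
ee_rot: [-180.0, 0.0, 87.1]
force: [1.6, 0.6, -0.4]
gripper_width: 55.7
gripper_force: 35.0
```

```bash
python3 - <<'E'
from scene import *
s=env.state();print(s["ee_pos"].round(1),s["force"].round(1),s["gripper_width"])
x=go(521,127,140,s["ee_rot"][2]+39);x=go(590.4,31.2,140,s["ee_rot"][2]+78,x);go(590.4,31.2,140,179,x)
E
```

```text
[431.9 242.8 140.8] [ 1.6  0.6 -0.4] 55.67692863594199
d: [-0.1111  0.0948  0.0008] roll -0.681 rows 5.0
d: [-0.1183 -0.0003 -0.    ] roll -0.681 rows 5.0
d: [ 0.  0. -0.] roll -0.243 rows 2.0
```

Request:
apply_moves(
  deltas=[
    [-0.022,0.019,0,-0.13,-1],
    [-0.044,0.038,0,-0.27,-1],
    [-0.067,0.057,0,-0.4,-1],
    [-0.089,0.076,0,-0.54,-1],
    [-0.111,0.095,0,-0.68,-1],
  ],
)

```text
time_s: 20.7
ee_pos: [521.8, 126.1, 139.0]
ee_rot: [-180.0, -0.0, 126.4]
force: [0.5, 0.0, -1.3]
gripper_width: 55.3
gripper_force: 35.0
```

Request:
apply_moves(
  deltas=[
    [-0.023,0,0,-0.13,-1],
    [-0.046,0,0,-0.27,-1],
    [-0.07,0,0,-0.4,-1],
    [-0.094,0,0,-0.54,-1],
    [-0.1183,0,0,-0.68,-1],
  ],
)

```text
time_s: 21.2
ee_pos: [591.2, 30.7, 138.8]
ee_rot: [-180.0, -0.1, 165.3]
force: [-0.3, 0.7, -1.8]
gripper_width: 55.9
gripper_force: 35.0
```

Request:
apply_moves(
  deltas=[
    [0,0,0,-0.12,-1],
    [0,0,0,-0.243,-1],
    [0,0,0.01,-0.243,-1],
    [0,0,0.02,-0.243,-1],
    [0,0,0.03,-0.243,-1],
  ],
)

```text
time_s: 21.7
ee_pos: [590.4, 31.7, 107.9]
ee_rot: [-180.0, -0.1, 178.8]
force: [0.6, 0.1, -0.6]
gripper_width: 55.4
gripper_force: 35.0
```

```bash
python3 - <<'E'
from scene import *
s=env.state();print(s["ee_pos"].round(1),s["force"].round(1),s["gripper_width"],s["ee_rot"])
go(590.4,31.2,96,179)
E
```

```text
[590.4  31.7 107.9] [ 0.6  0.1 -0.6] 55.385738932016515 [-1.79999403e+02 -7.85279265e-02  1.78843703e+02]
d: [-0.0001 -0.0005  0.0119] roll -0.003 rows 1.0
```

Request:
apply_moves(
  deltas=[
    [0,-0.0005,0.005,0,-1],
    [0,-0.0005,0.01,0,-1],
    [0,-0.0005,0.015,0,-1],
    [0,-0.0005,0.02,0,-1],
    [0,-0.0005,0.025,0,-1],
  ],
)

```text
time_s: 22.2
ee_pos: [590.7, 31.1, 84.2]
ee_rot: [180.0, -0.0, 178.9]
force: [-0.8, -0.1, 0.4]
gripper_width: 55.4
gripper_force: 35.0
```

Request:
apply_moves(
  deltas=[
    [0,0,0.007,0,-1],
    [0,0,0.014,0,-1],
    [0,0,0.02,0,-1],
    [0,0,0.024,0,-1],
    [0,0,0.027,0,-1],
  ],
)

```text
time_s: 22.7
ee_pos: [590.7, 31.0, 56.9]
ee_rot: [180.0, -0.0, 178.9]
force: [-0.2, 0.3, 0.5]
gripper_width: 55.1
gripper_force: 35.0
```

Request:
apply_moves(
  deltas=[
    [0,0,0.001,0,-1],
    [0,0,0.002,0,-1],
    [0,0,0.003,0,-1],
  ],
)

```text
time_s: 23.0
ee_pos: [590.8, 31.1, 54.6]
ee_rot: [180.0, -0.0, 178.9]
force: [-2.6, 0.0, -0.2]
gripper_width: 55.4
gripper_force: 35.0
```

Request:
apply_moves(
  deltas=[
    [0,0,0.001,0,-1],
    [0,0,0.002,0,-1],
    [0,0,0.002,0,-1],
  ],
)

```text
time_s: 23.3
ee_pos: [590.8, 31.1, 53.8]
ee_rot: [180.0, 0.0, 178.9]
force: [-5.4, -0.3, 8.8]
gripper_width: 55.4
gripper_force: 35.0
```

Request:
apply_moves(
  deltas=[
    [0,0,-0.002,0,1],
    [0,0,-0.002,0,1],
    [0,0,-0.002,0,1],
    [0,0,-0.002,0,1],
    [0,0,-0.012,0,1],
  ],
)

```text
time_s: 23.8
ee_pos: [590.0, 31.0, 63.4]
ee_rot: [-180.0, -0.2, 178.9]
force: [0.6, -0.5, 0.5]
gripper_width: 90.7
gripper_force: 0.0
```

Request:
apply_moves(
  deltas=[
    [0,0,-0.03,0,1],
    [0,0,-0.06,0,1],
    [0,0,-0.085,0.1,1],
    [0,0,-0.085,0.24,1],
    [0,0,-0.085,0.38,1],
  ],
)

```text
time_s: 24.3
ee_pos: [591.8, 31.1, 151.5]
ee_rot: [179.9, 0.2, 156.8]
force: [0.0, 0.1, -1.3]
gripper_width: 91.6
gripper_force: 0.0
```

```bash
python3 - <<'E'
from scene import *
s=env.state();print(s["ee_pos"].round(1),s["gripper_width"],s["ee_rot"].round(1))
t=scene()
a=avg("side");cv2.imwrite("pics/m8.png",np.hstack([cv2.resize(a[200:280,270:360],(450,400)),cv2.resize(t[270:320,115:160],(350,400))]))
E
```

```text
[591.8  31.1 151.5] 91.62351085633054 [179.9   0.2 156.8]
blue px [136.9 293.5] flats~45 z7 [478.  394.1] z14 [477.6 391.7]
blue px [304.2 245.7] flats~42 z7 [582.8  39.1] z14 [581.7  39. ]
blue px [491.3 243. ] flats~59 z7 [ 591.  -365.3] z14 [ 589.8 -363. ]
```

View pics/m8.png

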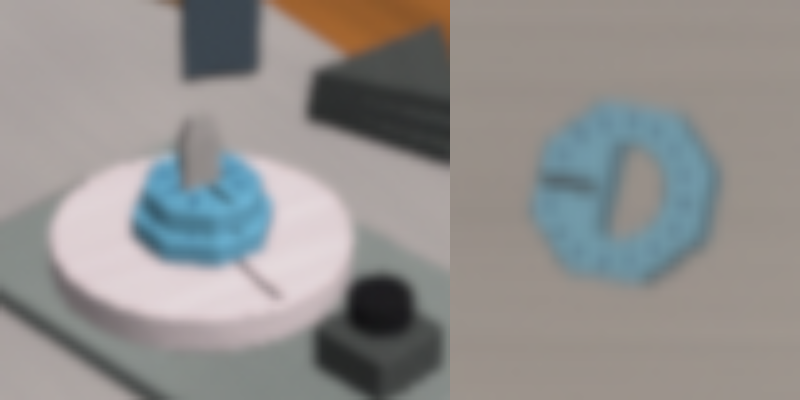

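The picture shows wide and mid seated flat, one on the other, with the lock cap still down. The small mould's groove points left and slightly up (yaw about 82°).

```bash
python3 - <<'E'
from scene import *
x=go(537,205,140,164);x=go(477.8,392.3,110,172,x)
E
```

```text
d: [0.1169 0.1396 0.0094] roll -0.118 rows 4.0
d: [0.1085 0.1637 0.03  ] roll -0.140 rows 4.0
```

Request:
apply_moves(
  deltas=[
    [0.029,0.035,0,-0.03,1],
    [0.058,0.07,0,-0.06,1],
    [0.088,0.105,0.005,-0.09,1],
    [0.117,0.1396,0.009,-0.118,1],
  ],
)

```text
time_s: 25.0
ee_pos: [536.7, 206.6, 140.3]
ee_rot: [180.0, 0.0, 164.0]
force: [-0.3, 0.1, 0.9]
gripper_width: 91.1
gripper_force: 0.0
```

Request:
apply_moves(
  deltas=[
    [0.027,0.041,0,-0.03,1],
    [0.054,0.082,0.01,-0.07,1],
    [0.081,0.123,0.02,-0.1,1],
    [0.1085,0.1637,0.03,-0.14,1],
    [0.1085,0.1637,0.05,-0.14,1],
  ],
)

```text
time_s: 25.5
ee_pos: [477.4, 398.8, 91.1]
ee_rot: [179.7, 0.1, 172.4]
force: [-0.8, -0.9, -0.6]
gripper_width: 90.8
gripper_force: 0.0
```

```bash
python3 - <<'E'
from scene import *
print(env.state()["ee_pos"].round(1))
go(477.8,392.3,4,172)
E
```

```text
[477.4 398.8  91.1]
d: [-0.0013 -0.0064  0.0871] roll 0.007 rows 2.0
```

Request:
apply_moves(
  deltas=[
    [0,0,0.03,0,1],
    [0,0,0.06,0,1],
    [0,0,0.06,0,1],
    [0,0,0.06,0,1],
  ],
)

```text
time_s: 25.9
ee_pos: [478.6, 392.5, 30.5]
ee_rot: [-180.0, -0.0, 172.0]
force: [-0.0, 0.4, 1.6]
gripper_width: 91.0
gripper_force: 0.0
```

```bash
python3 - <<'E'
from scene import *
print(env.state()["ee_pos"].round(1))
go(477.8,392.3,4,172)
E
```

```text
[478.6 392.5  30.5]
d: [ 0.0007 -0.0003  0.0265] roll -0.000 rows 1.0
```

Request:
apply_moves(
  deltas=[
    [0,0,0.015,0,1],
    [0,0,0.026,0,1],
    [0,0,0.026,0,1],
    [0,0,0.026,0,1],
  ],
)

```text
time_s: 26.3
ee_pos: [478.9, 392.7, 5.3]
ee_rot: [180.0, 0.0, 171.9]
force: [-0.9, 0.4, -0.5]
gripper_width: 91.2
gripper_force: 0.0
```

Request:
apply_moves(
  deltas=[
    [0,0,0,0,-1],
    [0,0,0,0,-1],
    [0,0,0,0,-1],
    [0,0,0,0,-1],
    [0,0,0,0,-1],
  ],
  grip_force=35,
)

```text
time_s: 26.8
ee_pos: [478.5, 392.5, 4.6]
ee_rot: [180.0, 0.0, 171.9]
force: [0.7, 0.5, 0.2]
gripper_width: 54.1
gripper_force: 0.0
```

Request:
apply_moves(
  deltas=[
    [0,0,0,0,-1],
    [0,0,0,0,-1],
    [0,0,0,0,-1],
    [0,0,0,0,-1],
    [0,0,0,0,-1],
  ],
)

```text
time_s: 27.3
ee_pos: [478.5, 392.5, 4.5]
ee_rot: [180.0, 0.0, 171.9]
force: [-0.7, -0.1, 0.6]
gripper_width: 45.6
gripper_force: 35.0
```

Request:
apply_moves(
  deltas=[
    [0,0,-0.02,0,-1],
    [0,0,-0.06,0,-1],
    [0,0,-0.1,0,-1],
    [0,0,-0.135,0,-1],
    [0,0,-0.135,0,-1],
  ],
)

```text
time_s: 27.8
ee_pos: [481.1, 394.6, 145.2]
ee_rot: [179.5, 0.4, 171.9]
force: [-0.6, -0.6, -0.5]
gripper_width: 45.6
gripper_force: 35.0
```

```bash
python3 - <<'E'
from scene import *
s=env.state();print(s["ee_pos"].round(1),s["force"].round(1),s["gripper_width"],s["ee_rot"])
x=go(534,212,140,s["ee_rot"][2]-41);x=go(590.5,31.2,140,s["ee_rot"][2]-82,x);x=go(590.5,31.2,140,s["ee_rot"][2]-123,x);go(590.5,31.2,140,-1,x)
E
```

```text
[481.1 394.6 145.2] [-0.6 -0.6 -0.5] 45.59990652938091 [179.5210188    0.44816137 171.93115934]
d: [-0.078  -0.1734  0.0052] roll 0.716 rows 5.0
d: [-0.1736 -0.0758 -0.    ] roll 0.716 rows 5.0
d: [ 0.  0. -0.] roll 0.716 rows 5.0
d: [ 0.  0. -0.] roll 0.871 rows 6.0
```

Request:
apply_moves(
  deltas=[
    [-0.016,-0.034,0,0.14,-1],
    [-0.032,-0.068,0,0.28,-1],
    [-0.048,-0.103,0,0.43,-1],
    [-0.064,-0.137,0,0.57,-1],
    [-0.08,-0.171,0,0.715,-1],
  ],
)

```text
time_s: 28.3
ee_pos: [533.3, 210.3, 138.3]
ee_rot: [-179.9, -0.0, 130.6]
force: [-0.1, -0.3, -0.4]
gripper_width: 45.3
gripper_force: 35.0
```

Request:
apply_moves(
  deltas=[
    [-0.034,-0.015,0,0.14,-1],
    [-0.069,-0.03,0,0.28,-1],
    [-0.104,-0.045,0,0.43,-1],
    [-0.139,-0.06,0,0.57,-1],
    [-0.1736,-0.0758,0,0.715,-1],
  ],
)

```text
time_s: 28.8
ee_pos: [590.0, 29.6, 138.2]
ee_rot: [-179.9, -0.0, 89.7]
force: [1.2, -0.3, -1.0]
gripper_width: 45.6
gripper_force: 35.0
```

Request:
apply_moves(
  deltas=[
    [0,0,0,0.14,-1],
    [0,0,0,0.28,-1],
    [0,0,0,0.43,-1],
    [0,0,0,0.57,-1],
    [0,0,0,0.715,-1],
  ],
)

```text
time_s: 29.3
ee_pos: [589.6, 31.1, 138.1]
ee_rot: [-179.9, 0.1, 48.7]
force: [-0.0, -0.0, -0.9]
gripper_width: 45.3
gripper_force: 35.0
```

Request:
apply_moves(
  deltas=[
    [0,0,0,0.14,-1],
    [0,0,0,0.28,-1],
    [0,0,0,0.43,-1],
    [0,0,0,0.57,-1],
    [0,0,0,0.715,-1],
  ],
)

```text
time_s: 29.8
ee_pos: [589.5, 31.2, 138.1]
ee_rot: [-180.0, 0.1, 7.7]
force: [-1.1, -0.6, -0.3]
gripper_width: 45.3
gripper_force: 35.0
```

```bash
python3 - <<'E'
from scene import *
s=env.state();print(s["ee_pos"].round(1),s["force"].round(1),s["gripper_width"],s["ee_rot"])
go(590.5,31.2,108,-1)
E
```

```text
[589.5  31.2 138.1] [-1.1 -0.6 -0.3] 45.288600788412865 [-1.79980462e+02  1.21336957e-01  7.73034674e+00]
d: [0.001  0.0001 0.0301] roll 0.152 rows 2.0
```

Request:
apply_moves(
  deltas=[
    [0.001,0,0.01,0.08,-1],
    [0.001,0,0.02,0.152,-1],
    [0.001,0,0.03,0.152,-1],
    [0.001,0,0.035,0.152,-1],
    [0.001,0,0.04,0.152,-1],
  ],
)

```text
time_s: 30.3
ee_pos: [591.0, 31.3, 98.6]
ee_rot: [-180.0, 0.1, -0.6]
force: [-0.4, 0.4, -0.8]
gripper_width: 45.5
gripper_force: 35.0
```

Request:
apply_moves(
  deltas=[
    [0,0,0.005,0,-1],
    [0,0,0.01,0,-1],
    [0,0,0.015,0,-1],
    [0,0,0.02,0,-1],
    [0,0,0.025,0,-1],
  ],
)

```text
time_s: 30.8
ee_pos: [590.1, 31.3, 73.9]
ee_rot: [-180.0, 0.1, -0.6]
force: [-3.9, -0.1, 3.0]
gripper_width: 45.7
gripper_force: 35.0
```

Request:
apply_moves(
  deltas=[
    [0,0,0.001,0,-1],
    [0,0,0.003,0,-1],
    [0,0,0.004,0,-1],
    [0,0,0.005,0,-1],
    [0,0,0.0055,0,-1],
  ],
)

```text
time_s: 31.3
ee_pos: [590.1, 31.3, 68.8]
ee_rot: [-180.0, 0.1, -0.6]
force: [-6.3, 0.1, 3.4]
gripper_width: 45.8
gripper_force: 35.0
```

Request:
apply_moves(
  deltas=[
    [-0.0008,0,0.0005,0,-1],
    [-0.001,0,0.001,0,-1],
    [-0.001,0,0.002,0,-1],
    [-0.001,0,0.0025,0,-1],
  ],
)

```text
time_s: 31.7
ee_pos: [590.2, 31.3, 67.3]
ee_rot: [-180.0, -0.0, -0.6]
force: [-6.0, 0.5, 9.5]
gripper_width: 45.4
gripper_force: 35.0
```

Request:
apply_moves(
  deltas=[
    [0,0,-0.002,0,1],
    [0,0,-0.002,0,1],
    [0,0,-0.002,0,1],
    [0,0,-0.002,0,1],
    [0,0,-0.012,0,1],
  ],
)

```text
time_s: 32.2
ee_pos: [589.4, 31.3, 77.4]
ee_rot: [180.0, 0.2, -0.6]
force: [-0.1, 1.2, 0.6]
gripper_width: 82.5
gripper_force: 0.0
```

Request:
apply_moves(
  deltas=[
    [0,0,-0.03,0,1],
    [0,0,-0.07,-0.1,1],
    [0,0,-0.075,-0.24,1],
    [0,0,-0.075,-0.38,1],
    [0,0,-0.075,-0.52,1],
  ],
)

```text
time_s: 32.7
ee_pos: [590.8, 31.3, 154.9]
ee_rot: [179.9, -0.1, 29.5]
force: [-0.5, 0.1, -0.1]
gripper_width: 90.8
gripper_force: 0.0
```

```bash
python3 - <<'E'
from scene import *
s=env.state();print(s["ee_pos"].round(1),s["gripper_width"],s["ee_rot"].round(1))
t=avg("top",6);a=avg("side",6);np.save("t2.npy",t);np.save("s2.npy",a)
f=lambda im,k:cv2.convertScaleAbs(cv2.resize(im,None,fx=k,fy=k,interpolation=cv2.INTER_CUBIC),alpha=1.6,beta=-90)
A=f(t[294:334,441:481],10);B=f(a[343:383,320:360],10)
cv=np.zeros((600,800,3),np.uint8);cv[:400,:400]=A;cv[:400,400:]=B
cv[400:,:300]=cv2.resize(a[210:270,270:360],(300,200))
cv2.imwrite("pics/m9.png",cv)
E
```

```text
[590.8  31.3 154.9] 90.83711235496226 [ 1.799e+02 -1.000e-01  2.950e+01]
```

View pics/m9.png

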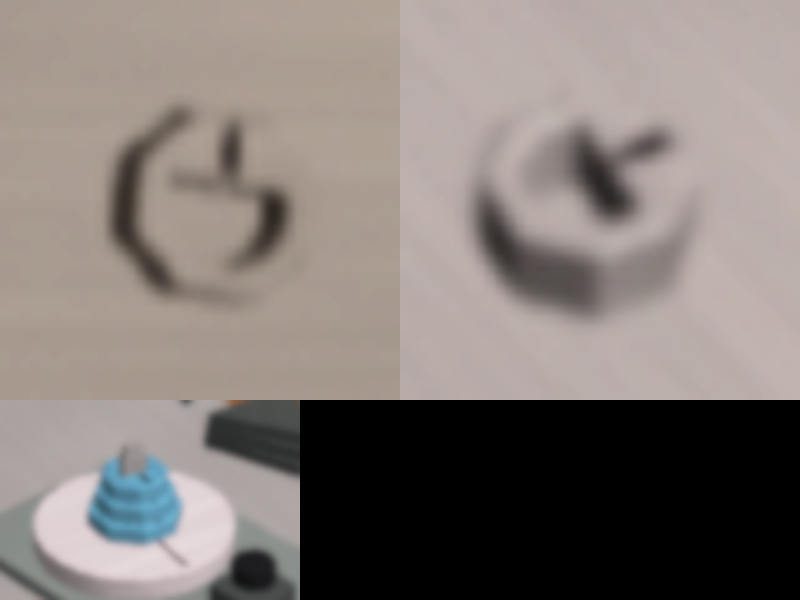

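```bash
python3 - <<'E'
from scene import *
print(onplane("top",(462.8,314.1),18),onplane("side",(337.4,360.7),18),tri((462.8,314.1),(337.4,360.7)))
# compare side-vs-top bias using the used mould / mid-table check
c=(437.8,-294)
x=go(514,-131,140,57);x=go(*c,110,84,x);x=go(*c,5,84,x)
E
```

```text
[ 438.18810981 -294.27776144   18.        ] [ 433.20071313 -300.03554708   18.        ] (array([ 437.63104132, -295.63089678,   11.63924412]), np.float64(1.6635250888666981))
d: [-0.1456  0.1047  0.0134] roll -0.486 rows 4.0
d: [-0.1782  0.0249  0.03  ] roll -0.471 rows 4.0
d: [0.    0.    0.105] roll -0.000 rows 3.0
```

The stack of three is even, the cap is down, and the collar's groove points up in the top view (about px 463,304). The collar centre is near (438,-294).

Request:
apply_moves(
  deltas=[
    [-0.036,0.026,0,-0.12,1],
    [-0.073,0.052,0.004,-0.24,1],
    [-0.109,0.078,0.008,-0.36,1],
    [-0.1456,0.1047,0.0134,-0.486,1],
  ],
)

```text
time_s: 33.7
ee_pos: [513.5, -132.3, 140.2]
ee_rot: [180.0, -0.0, 57.3]
force: [0.7, 0.1, -1.3]
gripper_width: 90.9
gripper_force: 0.0
```

Request:
apply_moves(
  deltas=[
    [-0.045,0.006,0,-0.12,1],
    [-0.09,0.012,0.01,-0.24,1],
    [-0.135,0.018,0.02,-0.36,1],
    [-0.178,0.025,0.04,-0.471,1],
    [-0.178,0.025,0.06,-0.471,1],
  ],
)

```text
time_s: 34.2
ee_pos: [436.7, -298.5, 79.9]
ee_rot: [179.9, 0.1, 83.8]
force: [-0.5, 0.8, -0.4]
gripper_width: 91.2
gripper_force: 0.0
```

Request:
apply_moves(
  deltas=[
    [0,0,0.02,0,1],
    [0,0,0.03,0,0.4],
    [0,0,0.03,0,0.4],
    [0,0,0.03,0,0.4],
  ],
)

```text
time_s: 34.6
ee_pos: [438.7, -294.0, 50.5]
ee_rot: [180.0, 0.0, 84.0]
force: [0.2, 0.4, -0.2]
gripper_width: 69.9
gripper_force: 0.0
```

```bash
python3 - <<'E'
from scene import *
s=env.state();print(s["ee_pos"].round(1),s["ee_rot"].round(1),s["gripper_width"])
go(438,-294,5,84)
E
```

```text
[ 438.7 -294.    50.5] [180.   0.  84.] 69.91898307388934
d: [-0.0001 -0.0007  0.0455] roll 0.000 rows 1.0
```

Request:
apply_moves(
  deltas=[
    [0,-0.001,0.02,0,0.4],
    [0,-0.001,0.04,0,0.4],
    [0,-0.001,0.0455,0,0.4],
    [0,-0.001,0.0455,0,0.4],
  ],
)

```text
time_s: 35.0
ee_pos: [437.4, -293.6, 4.7]
ee_rot: [-180.0, -0.0, 84.0]
force: [0.1, 0.1, 0.3]
gripper_width: 63.9
gripper_force: 0.0
```

Request:
apply_moves(
  deltas=[
    [0,0,0,0,-1],
    [0,0,0,0,-1],
    [0,0,0,0,-1],
    [0,0,0,0,-1],
    [0,0,0,0,-1],
  ],
  grip_force=40,
)

```text
time_s: 35.5
ee_pos: [437.5, -294.1, 5.2]
ee_rot: [179.9, 0.0, 84.0]
force: [-0.5, 1.1, 4.2]
gripper_width: 37.6
gripper_force: 40.0
```

Request:
apply_moves(
  deltas=[
    [0,0,0,0,-1],
    [0,0,0,0,-1],
    [0,0,0,0,-1],
  ],
)

```text
time_s: 35.8
ee_pos: [437.5, -294.1, 5.1]
ee_rot: [179.9, 0.0, 84.0]
force: [-0.6, 0.7, 5.4]
gripper_width: 37.6
gripper_force: 40.0
```

Request:
apply_moves(
  deltas=[
    [0,0,-0.02,0,-1],
    [0,0,-0.06,0,-1],
    [0,0,-0.1,0,-1],
    [0,0,-0.15,0,-1],
    [0,0,-0.15,0,-1],
  ],
)

```text
time_s: 36.3
ee_pos: [440.5, -296.3, 160.8]
ee_rot: [179.3, 0.4, 84.0]
force: [0.8, -0.8, -0.2]
gripper_width: 37.6
gripper_force: 40.0
```

```bash
python3 - <<'E'
from scene import *
s=env.state();print(s["ee_pos"].round(1),s["force"].round(1),s["gripper_width"],s["ee_rot"])
x=go(514,-131,155,43);x=go(590.4,31.2,155,2,x);go(590.4,31.2,155,-1,x)
a=avg("side",2);cv2.imwrite("pics/m10.png",cv2.resize(a[250:360,260:400],(700,550)))
E
```

```text
[ 440.5 -296.3  160.8] [ 0.8 -0.8 -0.2] 37.62345670376939 [179.32519325   0.37121898  83.98162788]
d: [0.172  0.0557 0.0058] roll 0.715 rows 5.0
d: [ 0.1665 -0.0665 -0.    ] roll 0.716 rows 5.0
d: [ 0.  0. -0.] roll 0.052 rows 1.0
```

View pics/m10.png

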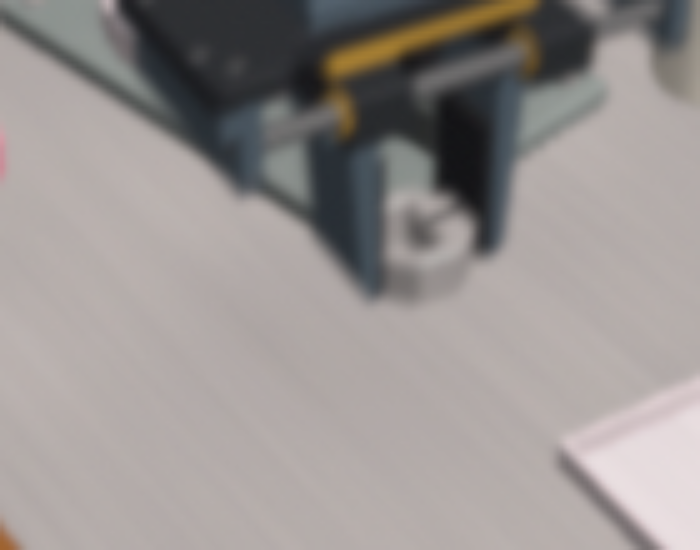

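The collar is held level with its groove toward upper right (px 440,215). I'll carry it to the spindle.

Request:
apply_moves(
  deltas=[
    [0.034,0.012,0,0.14,-1],
    [0.068,0.024,0,0.28,-1],
    [0.102,0.036,0,0.43,-1],
    [0.136,0.048,0,0.57,-1],
    [0.17,0.059,0,0.716,-1],
  ],
)

```text
time_s: 36.9
ee_pos: [512.5, -129.2, 151.8]
ee_rot: [-179.7, 0.2, 42.6]
force: [0.6, 0.3, -0.9]
gripper_width: 37.0
gripper_force: 40.0
```

Request:
apply_moves(
  deltas=[
    [0.033,-0.013,0,0.14,-1],
    [0.066,-0.026,0,0.28,-1],
    [0.1,-0.04,0,0.43,-1],
    [0.133,-0.053,0,0.57,-1],
    [0.1665,-0.0665,0,0.716,-1],
  ],
)

```text
time_s: 37.4
ee_pos: [588.9, 32.5, 151.5]
ee_rot: [180.0, 0.3, 1.6]
force: [0.5, -1.0, -2.3]
gripper_width: 37.4
gripper_force: 40.0
```

Request:
apply_moves(
  deltas=[
    [0,0,0.01,0.052,-1],
    [0,0,0.025,0.052,-1],
    [0,0,0.035,0.052,-1],
    [0,0,0.035,0.052,-1],
    [0,0,0.035,0.052,-1],
  ],
)

```text
time_s: 37.9
ee_pos: [589.6, 30.9, 118.6]
ee_rot: [-180.0, 0.1, -1.1]
force: [0.5, 1.0, -1.8]
gripper_width: 37.3
gripper_force: 40.0
```

```bash
python3 - <<'E'
from scene import *
s=env.state();print(s["ee_pos"].round(1),s["force"].round(1),s["gripper_width"],s["ee_rot"])
go(590.4,31.2,108,-1)
a=avg("side",2);cv2.imwrite("pics/m11.png",cv2.resize(a[180:270,260:360],(660,594)))
E
```

```text
[589.6  30.9 118.6] [ 0.5  1.  -1.8] 37.2890191931476 [-1.79998387e+02  1.10964099e-01 -1.06548620e+00]
d: [ 0.0008 -0.0003  0.0106] roll -0.001 rows 1.0
```

View pics/m11.png

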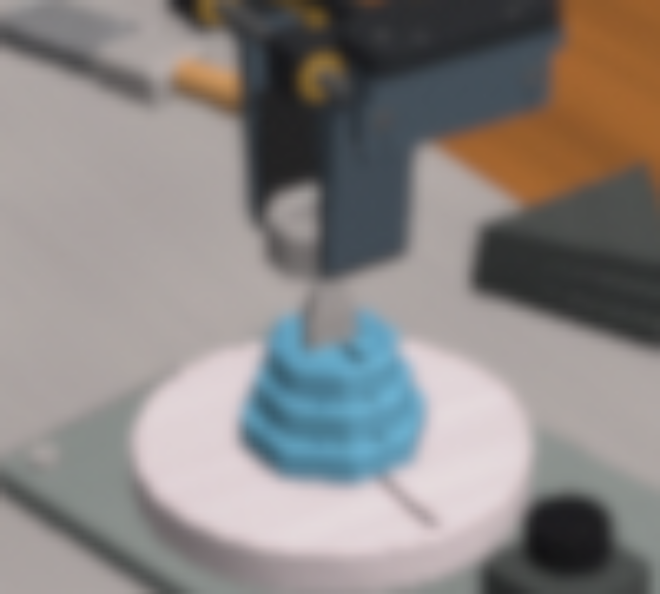

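The collar hangs just above the spindle tip (px 325,290), so I'll lower it, watching the force.

Request:
apply_moves(
  deltas=[
    [0.0008,0,0.004,0,-1],
    [0.0008,0,0.008,0,-1],
    [0.0008,0,0.012,0,-1],
    [0.0008,0,0.016,0,-1],
    [0.0008,0,0.02,0,-1],
  ],
)

```text
time_s: 38.5
ee_pos: [590.8, 31.2, 99.1]
ee_rot: [-180.0, 0.0, -1.0]
force: [0.0, 0.2, -0.7]
gripper_width: 37.7
gripper_force: 40.0
```

Request:
apply_moves(
  deltas=[
    [0,0,0.003,0,-1],
    [0,0,0.006,0,-1],
    [0,0,0.009,0,-1],
    [0,0,0.012,0,-1],
  ],
)

```text
time_s: 38.9
ee_pos: [591.1, 31.2, 87.4]
ee_rot: [-180.0, -0.0, -1.0]
force: [0.2, -0.6, -0.8]
gripper_width: 37.5
gripper_force: 40.0
```

Request:
apply_moves(
  deltas=[
    [0,0,0.0015,0,-1],
    [0,0,0.003,0,-1],
    [0,0,0.0045,0,-1],
    [0,0,0.0055,0,-1],
    [0,0,0.0055,0,-1],
  ],
)

```text
time_s: 39.4
ee_pos: [591.1, 31.2, 82.2]
ee_rot: [-180.0, -0.0, -1.0]
force: [1.0, 0.3, -0.4]
gripper_width: 37.4
gripper_force: 40.0
```

Request:
apply_moves(
  deltas=[
    [0,0,0.001,0,-1],
    [0,0,0.002,0,-1],
  ],
)

```text
time_s: 39.6
ee_pos: [591.3, 31.2, 81.8]
ee_rot: [-180.0, -0.1, -1.0]
force: [-2.9, -0.1, 13.0]
gripper_width: 37.3
gripper_force: 40.0
```

Request:
apply_moves(
  deltas=[
    [0,0,-0.002,0,0.5],
    [0,0,-0.002,0,0.5],
    [0,0,-0.002,0,0.5],
    [0,0,-0.002,0,0.5],
    [0,0,-0.015,0,0.5],
  ],
)

```text
time_s: 40.1
ee_pos: [589.4, 31.1, 93.6]
ee_rot: [180.0, 0.3, -1.0]
force: [-0.7, -0.2, 0.0]
gripper_width: 68.3
gripper_force: 0.0
```

Request:
apply_moves(
  deltas=[
    [0,0,-0.04,0,0.5],
    [0.008,0.04,-0.05,0,0.5],
    [0.016,0.08,-0.05,0,0.5],
    [0.0225,0.117,-0.05,0,0.5],
    [0.0225,0.117,-0.05,0,0.5],
  ],
)

```text
time_s: 40.6
ee_pos: [612.2, -90.5, 146.0]
ee_rot: [179.9, -0.1, -1.3]
force: [-0.1, 0.4, -0.4]
gripper_width: 68.3
gripper_force: 0.0
```

```bash
python3 - <<'E'
from scene import *
s=env.state();print(s["ee_pos"].round(1),s["gripper_width"],s["ee_rot"].round(1))
go(611,-86,46)
a=avg("side",2);cv2.imwrite("pics/m12.png",cv2.resize(a[190:290,270:390],(600,500)))
E
```

```text
[612.2 -90.5 146. ] 68.33336983059122 [ 1.799e+02 -1.000e-01 -1.300e+00]
d: [-0.0013 -0.0044  0.1   ] roll -0.000 rows 3.0
```

View pics/m12.png

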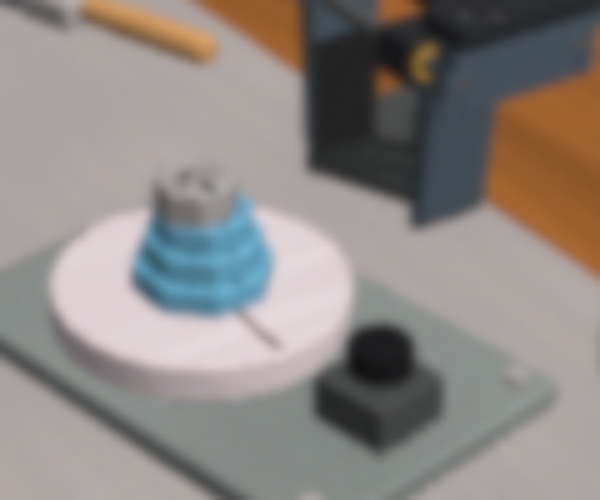

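The collar is seated on the full stack (px 198,190), and the cap is still down (px 380,355). Next I'll go down round the cap.

Request:
apply_moves(
  deltas=[
    [0,0,0.04,0,0.5],
    [0,0,0.075,0,0.5],
    [0,0,0.075,0,0.5],
    [0,0,0.075,0,0.5],
  ],
)

```text
time_s: 41.1
ee_pos: [611.4, -85.1, 70.5]
ee_rot: [-180.0, 0.0, -1.0]
force: [-0.1, 0.1, 1.1]
gripper_width: 68.4
gripper_force: 0.0
```

```bash
python3 - <<'E'
from scene import *
s=env.state();print(s["ee_pos"].round(1))
go(611,-86.5,46)
E
```

```text
[611.4 -85.1  70.5]
d: [-0.0004  0.0014  0.0245] roll -0.000 rows 1.0
```

Request:
apply_moves(
  deltas=[
    [0,0.001,0.012,0,0.5],
    [0,0.001,0.0245,0,0.5],
    [0,0.001,0.0245,0,0.2],
    [0,0.001,0.0245,0,0],
  ],
)

```text
time_s: 41.5
ee_pos: [611.2, -87.2, 45.5]
ee_rot: [-180.0, 0.0, -1.0]
force: [-0.1, -0.2, -1.0]
gripper_width: 55.5
gripper_force: 0.0
```

Request:
apply_moves(
  deltas=[
    [0,0,0,0,-1],
    [0,0,0,0,-1],
    [0,0,0,0,-1],
    [0,0,0,0,-1],
    [0,0,0,0,-1],
  ],
  grip_force=40,
)

```text
time_s: 42.0
ee_pos: [611.5, -88.3, 46.0]
ee_rot: [179.9, -0.1, -1.0]
force: [-0.8, -5.5, 1.4]
gripper_width: 30.8
gripper_force: 40.0
```

Request:
apply_moves(
  deltas=[
    [0,0,-0.001,0,-1],
    [0,0,-0.003,0,-1],
    [0,0,-0.006,0,-1],
    [0,0,-0.009,0,-1],
    [0,0,-0.012,0,-1],
  ],
)

```text
time_s: 42.5
ee_pos: [611.5, -88.3, 56.6]
ee_rot: [179.9, -0.0, -1.0]
force: [2.0, -5.0, -5.8]
gripper_width: 30.9
gripper_force: 40.0
```

Request:
apply_moves(
  deltas=[
    [0,0,-0.002,0,-1],
    [0,0,-0.003,0,-1],
    [0,0,-0.004,0,-1],
    [0,0,-0.005,0,-1],
  ],
)

```text
time_s: 42.9
ee_pos: [611.5, -88.3, 61.1]
ee_rot: [179.9, -0.0, -1.0]
force: [3.9, -6.1, -12.2]
gripper_width: 30.8
gripper_force: 40.0
```

Request:
apply_moves(
  deltas=[
    [0,0,-0.001,0,-1],
    [0,0,-0.001,0,-1],
  ],
)

```text
time_s: 43.1
ee_pos: [611.5, -88.3, 61.1]
ee_rot: [179.9, 0.0, -1.0]
force: [3.8, -6.5, -13.1]
gripper_width: 31.0
gripper_force: 40.0
```

Request:
apply_moves(
  deltas=[
    [0,0,0,0,0.3],
    [0,0,0,0,0.3],
    [0,0,0,0,0.3],
    [0,0,0,0,0.3],
    [0,0,0,0,0.3],
  ],
)

```text
time_s: 43.6
ee_pos: [611.4, -86.9, 63.9]
ee_rot: [-180.0, -0.0, -1.0]
force: [0.3, -1.1, -0.2]
gripper_width: 59.4
gripper_force: 0.0
```

Request:
apply_moves(
  deltas=[
    [0,0,-0.04,0,0.3],
    [0,0,-0.09,0,0.3],
    [-0.04,0,-0.13,0,0.3],
    [-0.09,0,-0.13,0,0.3],
    [-0.13,0.02,-0.13,0,0.3],
  ],
)

```text
time_s: 44.1
ee_pos: [480.1, -103.7, 195.3]
ee_rot: [-180.0, -0.2, -0.9]
force: [-0.7, -1.1, 0.7]
gripper_width: 59.2
gripper_force: 0.0
```

Request:
apply_moves(
  deltas=[
    [0,0.05,0,0,0.3],
    [0,0.1,0,0,0.3],
    [0,0.15,0,0,0.3],
    [0,0.15,0,0,0.3],
  ],
)

```text
time_s: 44.5
ee_pos: [478.0, -260.0, 193.8]
ee_rot: [179.8, -0.1, -1.4]
force: [0.1, 0.9, -0.8]
gripper_width: 59.4
gripper_force: 0.0
```

```bash
python3 - <<'E'
from scene import *
t=avg("top",2);a=avg("side",2)
u=cv2.resize(t[140:350,90:550],(800,365));cv=np.zeros((600,800,3),np.uint8);cv[:365]=u
cv[365:,:282]=cv2.resize(a[190:290,270:390],(282,235));cv[365:,300:660]=cv2.resize(a[310:400,350:488],(360,235))
cv2.imwrite("pics/m13.png",cv)
E
```

```text
(no output)
```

View pics/m13.png

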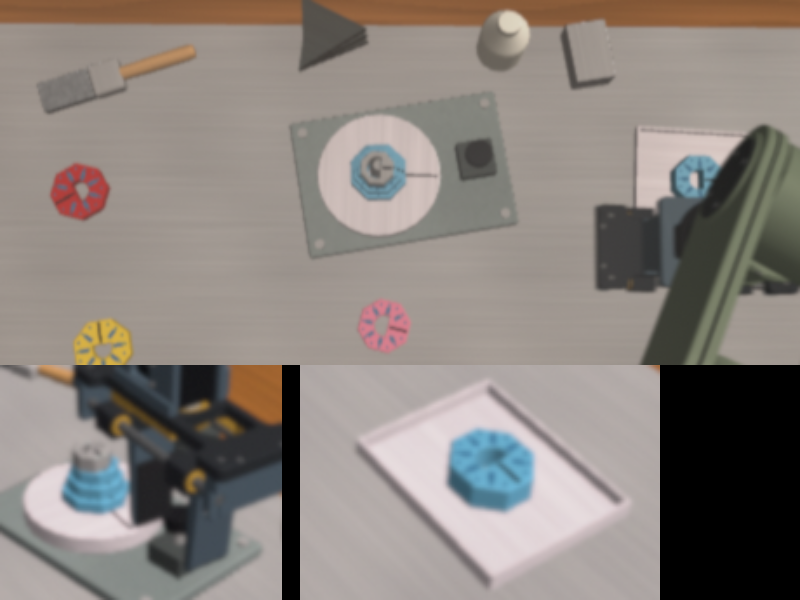

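The stack and collar are on, the used mould lies flat in the tray, and the bystanders haven't moved. I'll check the cap's height against the first picture before handing in.

```bash
python3 - <<'E'
from scene import *
def cap(im):
    g=cv2.resize(im[212:246,348:384],None,fx=4,fy=4,interpolation=cv2.INTER_CUBIC).max(2)
    m=(g<62).astype(np.uint8);c=max(cv2.findContours(m,0,1)[0],key=cv2.contourArea);M=cv2.moments(c);return M["m10"]/M["m00"]/4+348,M["m01"]/M["m00"]/4+212,M["m00"]/16
t=avg("top",3)
for n,i in(("start",np.load("t0.npy")),("down",np.load("t2.npy")),("now",t)): print(n,np.round(cap(i),2))
print([np.round(proj("top",(611,-86.7,z)),1) for z in(59,74)])
E
```

```text
start [364.62 228.81 147.75]
down [363.98 229.76 150.12]
now [359.63 231.83   1.62]
[array([364.6, 228.8]), array([365.3, 227.4])]
```

```bash
python3 - <<'E'
from scene import *
t=avg("top",3)
for n,i in(("start",np.load("t0.npy")),("down",np.load("t2.npy")),("now",t)):
    g=cv2.resize(i[212:246,348:384],None,fx=4,fy=4,interpolation=cv2.INTER_CUBIC).max(2).astype(float)
    lo,hi=np.percentile(g,3),np.percentile(g,22)
    for th in(lo+6,lo+10,lo+14):
        m=(g<th).astype(np.uint8);c=max(cv2.findContours(m,0,1)[0],key=cv2.contourArea);M=cv2.moments(c)
        print(n,round(lo),np.round([M["m10"]/M["m00"]/4+348,M["m01"]/M["m00"]/4+212,M["m00"]/16],2))
E
```

```text
start 60 [364.8  228.77 172.03]
start 60 [364.84 228.79 187.59]
start 60 [364.83 228.86 204.19]
down 57 [364.08 229.75 157.06]
down 57 [364.21 229.71 174.59]
down 57 [364.28 229.7  189.94]
now 64 [365.02 228.6  170.47]
now 64 [365.03 228.62 184.97]
now 64 [365.03 228.66 199.47]
```

```bash
python3 -c "
from workcell import env
print(env.job_done())"
```

```text
the job is handed in; nothing more can be done
None
```

The job is handed in: the used mould lies flat in the tray, wide, mid, small and collar are seated on the spindle, and the lock cap was pulled back up to its stop after the collar went on.

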